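# Snap the bamboo dibber into its clip board

### The job

Pick up the T-handled bamboo dibber from the potting bench and press it down into the two spring clips of the plywood clip board until it snaps past the jaws and sits fully home in both, either way round, then let go of it. Do not move the plain bamboo cane offcut.

Things in the scene. Friction and masses are not known exactly. Their poses are not given: they have to be found in the camera images.
- dibber: Bamboo dibber, loose and level on the bench, 0.12 kg: round shaft, 22 mm diameter, with a flat-lying T cross bar (22 mm diameter, 70 mm long, along y) centred at x = -85 mm and a point at x = +150 mm. Plain from x = -74 to +95 mm, then tapering. Origin on the shaft's axis at the balance point, 11 mm above the bench; x along the shaft to the point, z up. Grip across the shaft at the origin.
- clip_board: Plywood, 170 x 80 x 12 mm, fixed flat on the bench; origin at the centre of its underside, x along its length, z up. Two upright spring clips of steel stand at x = -45 and +45 mm, each 20 mm long in x, 73 mm high, y within +-22 mm; 70 mm is free between them for fingers. Each has two jaws, flared at the top, with round lips 53.5 mm up and 15 mm apart that give sideways up to 12 mm and spring back.
- seat (a point): Where the dibber's origin belongs: on the clips' centre line, midway between them, 45 mm above the bench; axes as the board's, shaft along x, either way round, up to 15 mm off along x. The flares take a shaft up to 7 mm off sideways. Pressing in takes about 17 N for both clips; the force drops once the axis is 53 mm up, then the shaft stops on pads. Not snapped in, it stays 8 mm or more too high.
- cane: Plain straight bamboo cane offcut, 22 mm diameter, 240 mm long, no cross bar or point, loose on the bench; not to be moved. Origin at its middle on its axis, 11 mm above the bench; x along it.
Not all that is in view belongs to the job. What is meant by the clip_board is not purple, and is the larger of those in its own colour.

How it is judged (in metres and radians):
At the end, for the whole second after the job is handed in: The dibber lies at rest in both clips of the clip board, let go: its origin 40 to 49 mm above the board's underside, within 18 mm of midway between the clips along the board and within 10 mm of the clips' centre line, its shaft within 0.10 rad of the board's length and level; either way round (z of dibber in the frame of clip_board between 0.04 and 0.049 m and x of dibber in the frame of clip_board between -0.018 and 0.018 m and y of dibber in the frame of clip_board between -0.01 and 0.01 m and angle between the x axis of dibber and the x axis of clip_board, either way round below 0.1 rad and linear speed of dibber below 0.02 m/s); the robot touches nothing.
It fails at once if the plain bamboo cane offcut is moved by more than 30 mm (distance of cane from where it was at the start of the episode above 0.03 m).
It also fails if it takes over 48 s, if anything falls off the work surface, if the arm or the gripper's body presses on something with over 40 N, if the wrist force passes 120 N, or if a joint passes its speed limit or range.

### The arm

A 6-joint arm with a two-finger parallel gripper is mounted at the origin on the work surface. World frame = base frame: x ahead of the robot, y to its left, z up, the work surface at z = 0. Lengths are in m, angles in degrees, forces in N, time in s.
With the tool pointing down it reaches from about 0.275 to 0.725 m from the base axis. Payload 15.9 kg.
Tool frame: the origin (TCP) lies midway between the tips of the shut fingers; the grasp point (between the pads) lies 19 mm behind it; x points along the fingers, y is the direction in which the jaws open and shut, and the axes are right-handed (so a half turn about x gives the same grasp; the last joint's range is limited). The gripper opens to 85 mm and grips with 20 to 120 N. Pads are 22 mm wide; open, the fingers measure 114 mm over their backs; the gripper's body (76 mm by 85 mm) begins 54 mm behind the grasp point. The pads swing forward as they close: fully open they stand 13 mm farther back than shut.
Start: joints at [70.531, 12.198, -1.971, 75.831, 0, 90], TCP at [0.167, 0.471, 0.194] pointing down, gripper open.
Joint ranges: [-170.91, 170.91], [-42.67, 98.43], [-65.05, 77.54], [-120.47, 116.71], [-90, 82.35], [-180, 180]. Speed limits (degrees/s): [108.29, 108.29, 136.94, 147.25, 180, 180].

### API

Orientations are given as a 3x3 rotation matrix whose columns are the frame's x, y, z axes.
In Python, from bench import read_state, read_camera, hand_in gives the robot as it stands. The module is installed in compiled form; this text tells all that it offers.
- The arm moves only by the shell command python3 -m inch 'ROWS' [OPENING] [FORCE]. ROWS is JSON, a list of rows, each a list of 4 numbers: the shift along the tool's x, y, z in cm, then the turn about the tool's x in rad. In form: [[tx, ty, tz, turn], ...]. A call has 1 to 12 rows; each row shifts and turns the commanded pose from where the row before left it, along the tool's axes as they then stand; what a row does not reach is not made up. A row lasts 1/10 s, in which the tool goes at most 50 mm and 8.59 degrees, less where a joint would pass 70% of its speed; a pose out of reach is approached as far as the arm can. A call is refused whole if a number of a shift passes 5 or a number of a turn 0.15, either way. A call with a gripper value outside its range is refused whole. OPENING is the opening in per cent of the stroke, from 0 (shut) to 100 (fully open), set as the call begins (- or left out, the last holds). The fingers move at their own pace and stop on an object; FORCE is the grip in N (left out, the last holds). Time passes only in rows, so rows that do not move let the fingers close. It gives the time, the measured TCP pose, the force and the opening at its end, in the units of the state.
- read_state(): the state, without advancing time (a new reading comes with each control period).
- read_camera(name): name is "scene" or "top" or "wrist"; returns a dict with "img" (480x640x3 uint8, red, green, blue), "fx", "fy", "cx", "cy" (pixels), "world_to_cam" (4x4, takes a point from world to camera coordinates). Camera axes: x right, y up, looking along -z (the intrinsics and any distortion apply to the point x, -y, -z); pixel columns grow to the right and rows downward; lengths in m; the calibration is good to about 2 mm. A picture is of the moment at which its call begins. There is no depth.
- hand_in(): hands the job in, once; it reports no verdict.
The state is a dict: "time_s": time; "joint_pos": joint angles; "dq": joint speeds; "effort": joint torques, N m; "tcp_pos": TCP position; "eef_rot": TCP orientation; "contact_force": force on the tool from outside, world axes, zero at the start; "torque": the same for the moment, N m; "opening": finger opening in m.
Only numpy, scipy, OpenCV 4.12 (cv2) and the standard library are available. Lean on these libraries where they do the work, as an engineer would, in place of code of your own. Each camera call takes 0.05 s, during which the arm holds its last target.

## Working session

There is one attempt and no reset: what is moved stays moved. The work goes in short steps, Python scripts to look and compute and a shell command to move; the robot and the scene stay as the last step left them, time stands still between calls to the robot, and variables do not carry over. Pictures are saved under pics/ and viewed, and the job is handed in when it is done.

```bash
mkdir -p pics; cat > h.py <<'E'
import numpy as np,cv2
from bench import read_state, read_camera, hand_in
def snap(n,f):
    c=read_camera(n); cv2.imwrite('pics/'+f+'.png',c['img'][:,:,::-1]); np.savez('pics/'+f+'.npz',**c); return c
def load(f): return dict(np.load('pics/'+f+'.npz',allow_pickle=True))
def px2w(c,u,v,z):
    M=np.array(c['world_to_cam']);R=M[:3,:3];t=M[:3,3]
    d=R.T@np.array([(u-c['cx'])/c['fx'],-(v-c['cy'])/c['fy'],-1.]);o=-R.T@t
    return o+d*(z-o[2])/d[2]
def w2px(c,p):
    M=np.array(c['world_to_cam']);q=M[:3,:3]@np.array(p)+M[:3,3]
    return c['cx']-c['fx']*q[0]/q[2], c['cy']+c['fy']*q[1]/q[2]
E
python3 - <<'E'
from h import *
for n in ('scene','top','wrist'):
    c=snap(n,n+'0'); print(n,[k for k in c],c['fx'],c['cx'],c['cy'])
s=read_state();print({k:np.round(v,3).tolist() for k,v in s.items()})
E
```

```text
scene ['img', 'fx', 'fy', 'cx', 'cy', 'world_to_cam'] 507.1311389082935 312.4335700669013 237.7849954500867
top ['img', 'fx', 'fy', 'cx', 'cy', 'world_to_cam'] 463.9669082648547 325.3308288604407 241.40893428918005
wrist ['img', 'fx', 'fy', 'cx', 'cy', 'world_to_cam'] 384.7427586918147 319.05941061130494 234.7321171148015
{'time_s': 0.15, 'joint_pos': [70.532, 12.22, -1.997, 75.83, -0.001, 89.999], 'dq': [0.067, -0.105, 0.134, 0.023, -0.101, -0.089], 'effort': [-0.0, -68.64, 48.725, 0.013, -0.0, 0.0], 'tcp_pos': [0.167, 0.471, 0.194], 'eef_rot': [[-0.0, 0.333, 0.943], [-0.001, 0.943, -0.333], [-1.0, -0.001, 0.0]], 'contact_force': [-0.047, -0.459, -0.313], 'torque': [0.031, 0.033, 0.049], 'opening': 0.085}
```

View pics/scene0.png

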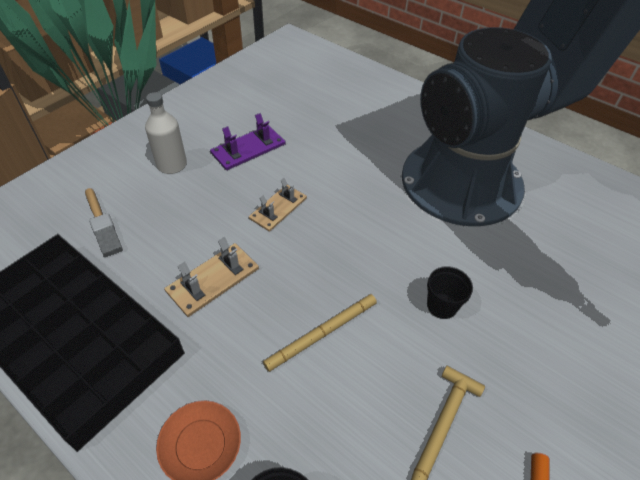

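View pics/top0.png

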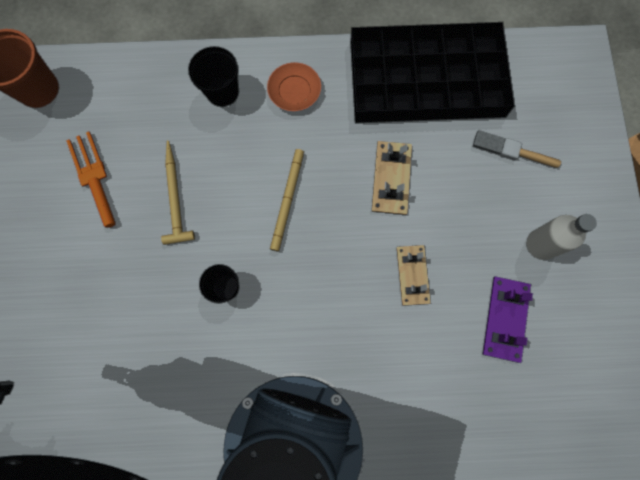

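View pics/wrist0.png

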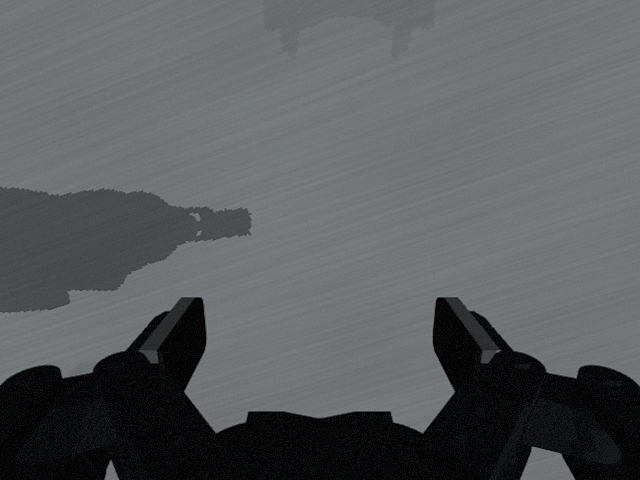

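The top view (480x640) shows three boards: large plywood at (393,178), small plywood at (413,275) and purple at (508,320). The larger non-purple one, at (393,178), fits the description. The T-handled dibber is at (174,195), with its point at (169,143) and bar at (178,238). The cane, which has no bar, is at (287,200). I'll confirm in enlarged crops.

```bash
python3 - <<'E'
from h import *
c=load('top0')
a=cv2.resize(c['img'][130:260,150:215],None,fx=4.6,fy=4.6,interpolation=cv2.INTER_CUBIC)
b=cv2.resize(c['img'][130:230,360:430],None,fx=5.98,fy=5.98,interpolation=cv2.INTER_CUBIC)
print(a.shape,b.shape)
h=np.zeros((600,a.shape[1]+b.shape[1],3),np.uint8);h[:a.shape[0],:a.shape[1]]=a;h[:b.shape[0],a.shape[1]:]=b
cv2.imwrite('pics/crop0.png',h[:,:,::-1])
E
```

```text
(598, 299, 3) (598, 419, 3)
```

View pics/crop0.png

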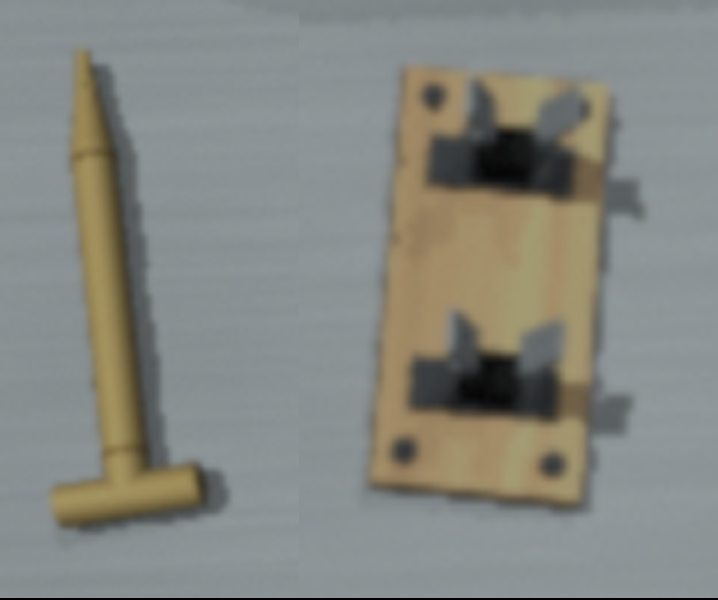

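The crops confirm both. In the left crop the dibber has its point at (82,48) and bar centre at (127,494). In the right crop the plywood board has corners (403,65), (608,85), (585,505) and (370,485).

```bash
python3 - <<'E'
from h import *
c=load('top0')
A=lambda x,y:(150+x/4.6,130+y/4.6)
B=lambda x,y:(360+(x-299)/5.98,130+y/5.98)
tip=px2w(c,*A(82,48),.011);bar=px2w(c,*A(127,494),.011)
shp=px2w(c,*A(95,155),.011)
print('tip',tip,'bar',bar,'len',np.linalg.norm(tip-bar),'shoulder-bar (exp .180)',np.linalg.norm(shp-bar))
u=(tip-bar)/np.linalg.norm(tip-bar);print('origin',bar+u*.085,tip-u*.15,'yaw',np.degrees(np.arctan2(u[1],u[0])))
C=[px2w(c,*B(*p),.012) for p in((403,65),(608,85),(585,505),(370,485))]
for p in C:print(p)
print([np.linalg.norm(C[i]-C[i-1]) for i in range(4)])
m=np.mean(C,0);d=(C[0]+C[1]-C[2]-C[3]);print('board',m,'yaw',np.degrees(np.arctan2(d[1],d[0])))
ce=px2w(c,300,150,.011),px2w(c,275,249,.011);print('cane',ce)
M=c['world_to_cam'];print('cam',-M[:3,:3].T@M[:3,3])
E
```

```text
tip [0.67672549 0.27705165 0.011     ] bar [0.44362376 0.24649454 0.011     ] len 0.2350960543942538 shoulder-bar (exp .180) 0.17637213991047365
origin [0.52790271 0.2575426  0.011     ] [0.52799795 0.25755508 0.011     ] yaw 7.468271415195725
[ 0.65558742 -0.20935532  0.012     ]
[ 0.64407771 -0.28793157  0.012     ]
[ 0.47608757 -0.26607746  0.012     ]
[ 0.48698277 -0.18647544  0.012     ]
[np.float64(0.1701499882967546), np.float64(0.0794147426638488), np.float64(0.1694056924361483), np.float64(0.08034417226431216)]
board [ 0.56568386 -0.23745995  0.012     ] yaw -7.570338227791505
cane (array([ 0.64051422, -0.02958137,  0.011     ]), array([0.4090092, 0.0312591, 0.011    ]))
cam [ 0.19390819 -0.07736116  1.0083535 ]
```

Sizes agree: dibber 235.1 mm against 235, board 170 x 80. Next I'll check how much room the shaft's overhang has: the tray lies ahead and the small board behind. I'll also cross-check with the scene camera.

```bash
python3 - <<'E'
from h import *
c=load('top0');s=load('scene0')
bd=np.array([.5657,-.2375]);y=np.radians(-7.57);U=np.array([np.cos(y),np.sin(y)]);N=np.array([-U[1],U[0]])
P=lambda x,yy,z:np.r_[bd+U*x+N*yy,z]
im=c['img'].copy();im2=s['img'].copy()
def dr(p,col):
    for I,k in((im,c),(im2,s)):
        a=w2px(k,p);cv2.circle(I,(int(round(a[0]*1)),int(round(a[1]))),1,col,-1)
for sx in(-.085,.085):
  for sy in(-.04,.04): dr(P(sx,sy,.012),(255,0,0))
for x in np.linspace(-.085,.15,20): dr(P(x,0,.045),(0,255,0)); dr(P(-x,0.0,.045),(255,0,255))
o=np.array([.528,.2575]);yy=np.radians(7.47);u=np.array([np.cos(yy),np.sin(yy)])
for x in(-.085,0,.15): dr(np.r_[o+u*x,.011],(255,0,0))
A=cv2.resize(im[20:320,340:540],None,fx=2,fy=2,interpolation=cv2.INTER_CUBIC)
B=cv2.resize(im2[180:420,0:300],None,fx=1.33,fy=1.33,interpolation=cv2.INTER_CUBIC)
C=im2[330:480,380:620]
h=np.zeros((600,800,3),np.uint8);h[:A.shape[0],:A.shape[1]]=A;h[:B.shape[0],400:400+B.shape[1]]=B[:,:400];h[400:550,400:640]=C
cv2.imwrite('pics/chk.png',h[:,:,::-1])
E
```

```text
(no output)
```

View pics/chk.png

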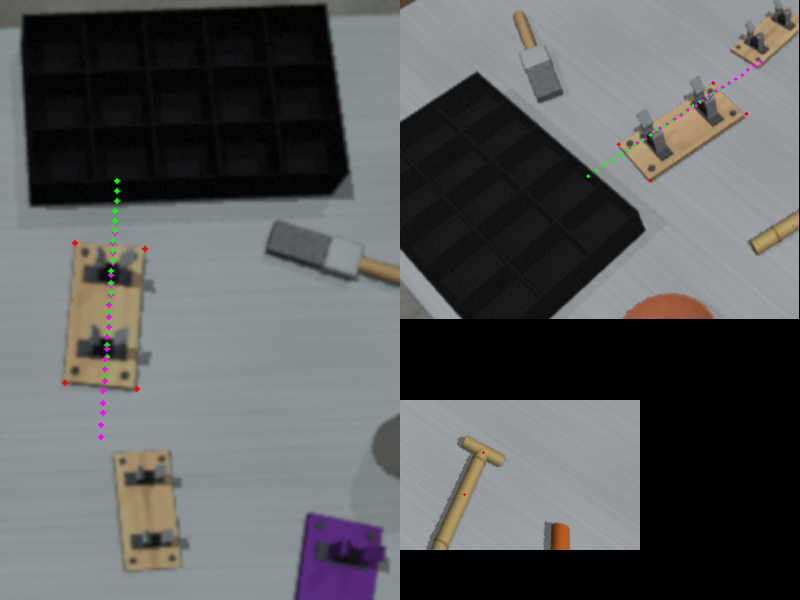

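The scene and top views agree. With the point forward, the tip would be at x≈0.714, which hits the roughly 50 mm high tray, whose front edge is at x≈0.70. So I'll seat it reversed, bar towards the tray; that way the point stops short of the small board. Moving above the dibber now.

```bash
python3 -m inch '[[0,-0.8,4.1,0],[0,-0.8,4.1,0],[0,-0.8,4.1,0],[0,-0.8,4.1,0],[0,-0.8,4.1,0],[0,-0.8,4.1,0],[0,-0.8,4.1,0],[0,-0.8,4.1,0],[0,-0.8,4.1,0],[0,-0.8,4.1,0]]' 100 40 && python3 -m inch '[[0,0,0,-0.118],[0,0,0,-0.118],[0,0,0,-0.118],[0,0,0,-0.118],[0,0,0,0],[0,0,0,0]]'
```

```text
time_s: 1.15
tcp_pos: [0.5278, 0.2581, 0.1937]
eef_rot: [[-0.0, 0.333, 0.943], [-0.0, 0.943, -0.333], [-1.0, -0.0, -0.0]]
contact_force: [0.3, 1.8, -0.5]
opening: 0.0857
time_s: 1.75
tcp_pos: [0.5265, 0.2593, 0.1937]
eef_rot: [[-0.0, -0.128, 0.992], [-0.0, 0.992, 0.128], [-1.0, -0.0, -0.0]]
contact_force: [0.1, 0.6, 0.6]
opening: 0.0854
```

```bash
python3 - <<'E'
from h import *
c=snap('wrist','wrist1');s=read_state();print(s['tcp_pos'],np.round(s['eef_rot'],3),s['joint_pos'])
d=np.array([.528,.2575])-s['tcp_pos'][:2];R=np.array(s['eef_rot']);print('cm y,z',100*R[:2,1]@d,100*R[:2,2]@d)
for p in((.528,.2575,.011),(.4436,.2465,.011),(.6767,.277,.011)):print(w2px(c,p))
E
```

```text
[0.52645554 0.25933288 0.19379487] [[-0.    -0.129  0.992]
 [-0.     0.992  0.129]
 [-1.    -0.    -0.   ]] [2.62233090e+01 2.28133438e+01 1.25208982e+01 7.97207119e+01
 2.70166108e-03 1.88392220e+01]
cm y,z -0.20161714090892394 0.12960882072538737
(np.float64(317.6193958421363), np.float64(201.71881518191154))
(np.float64(317.4791373654333), np.float64(107.97872908541477))
(np.float64(317.9390682076719), np.float64(340.7325557613128))
```

View pics/wrist1.png

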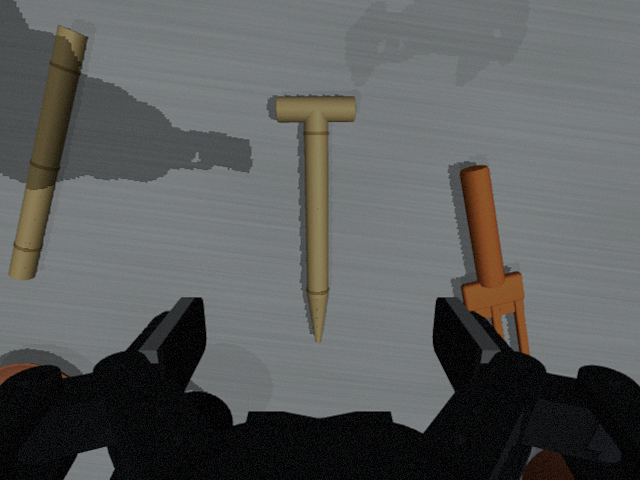

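The wrist view shows the shaft vertical at column 317, bar centre at (316,109) and tip at (319,342). All are within 2 px of what I predicted, so I'm descending.

```bash
python3 -m inch '[[4,-0.2,0.1,0],[4,0,0,0],[4,0,0,0],[3,0,0,0],[2,0,0,0],[1,0,0,0],[0.5,0,0,0],[0.4,0,0,0],[0,0,0,0],[0,0,0,0]]' 100
```

```text
time_s: 2.8
tcp_pos: [0.5283, 0.2577, 0.0057]
eef_rot: [[0.001, -0.132, 0.991], [0.001, 0.991, 0.132], [-1.0, 0.0, 0.001]]
contact_force: [0.1, -0.0, -0.9]
opening: 0.0854
```

```bash
python3 -m inch '[[0,0,0,0],[0,0,0,0],[0,0,0,0],[0,0,0,0],[0,0,0,0],[0,0,0,0],[0,0,0,0],[0,0,0,0],[0,0,0,0],[0,0,0,0]]' 0 70; python3 -c "
from h import *
snap('wrist','wrist2')"
```

```text
time_s: 3.8
tcp_pos: [0.5278, 0.2575, 0.0049]
eef_rot: [[-0.0, -0.132, 0.991], [-0.0, 0.991, 0.132], [-1.0, -0.0, -0.0]]
contact_force: [0.2, -0.7, 0.2]
opening: -0.0001
```

View pics/wrist2.png

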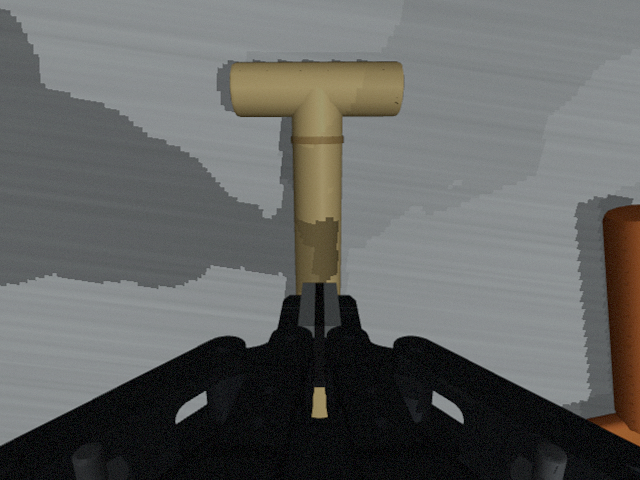

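The opening reads 0 and the wrist picture shows the fingers shut over the shaft, in front of it around (320,300). So the grasp isn't as intended. I'll look from the other cameras.

```bash
python3 - <<'E'
from h import *
c=snap('scene','scene2');t=snap('top','top2')
A=cv2.resize(c['img'][280:480,340:600],None,fx=3,fy=3,interpolation=cv2.INTER_CUBIC)
cv2.imwrite('pics/s2.png',A[:,:,::-1])
A=cv2.resize(t['img'][100:280,100:320],None,fx=3,fy=3,interpolation=cv2.INTER_CUBIC)
cv2.imwrite('pics/t2.png',A[:,:,::-1])
print(read_state()['opening'])
E
```

```text
-0.00011331221458216135
```

View pics/s2.png

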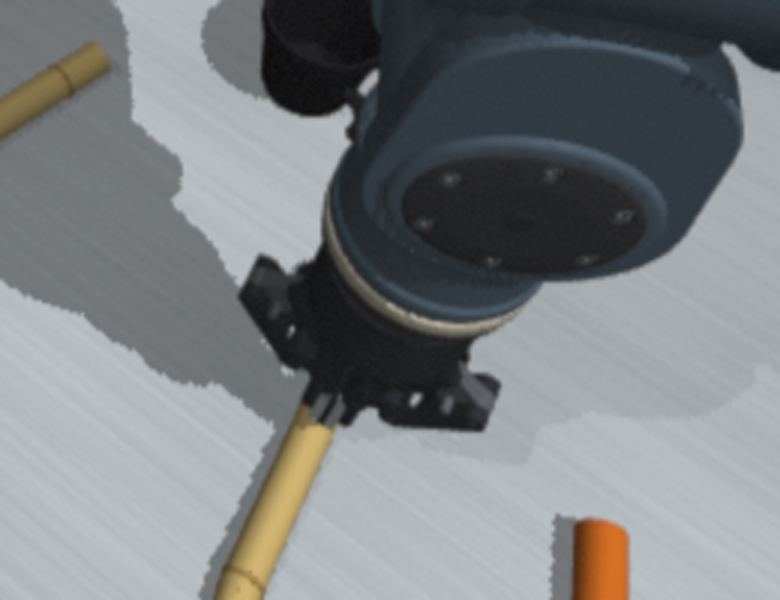

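View pics/t2.png

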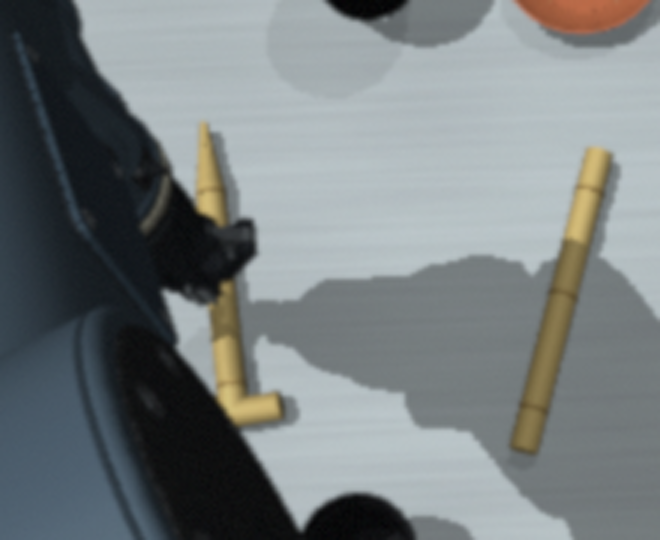

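```bash
python3 - <<'E'
from h import *
s=read_state();p=np.array(s['tcp_pos']);R=np.array(s['eef_rot'])
for n in('wrist2','scene2','top2'):
    c=load(n)
    print(n,[ (d,np.round(w2px(c,p-R[:,0]*d),1).tolist()) for d in(0,.01,.019,.03,.05)])
    print('  cam',np.round(-c['world_to_cam'][:3,:3].T@c['world_to_cam'][:3,3],3))
c=load('wrist2');print('shaft axis at grip',w2px(c,(.528,.2575,.011)),'top',w2px(c,(.528,.2575,.022)))
print('bar',w2px(c,(.4436,.2465,.011)),'tip',w2px(c,(.6767,.277,.011)))
c=load('scene2');print(np.array(w2px(c,p))-[340,280], (np.array(w2px(c,(.528,.2575,.011)))-[340,280])*3)
im=load('wrist2')['img'][250:440,230:410];im=np.clip(im.astype(float)*3,0,255).astype(np.uint8)
cv2.imwrite('pics/w2c.png',cv2.resize(im,None,fx=3,fy=3,interpolation=cv2.INTER_CUBIC)[:,:,::-1])
im=load('scene2')['img'][390:450,410:520];im=np.clip(im.astype(float)*2.5,0,255).astype(np.uint8)
cv2.imwrite('pics/s2c.png',cv2.resize(im,None,fx=7,fy=7,interpolation=cv2.INTER_CUBIC)[:,:,::-1])
E
```

```text
wrist2 [(0, [320.3, 269.9]), (0.01, [320.3, 277.6]), (0.019, [320.4, 285.3]), (0.03, [320.5, 295.7]), (0.05, [320.7, 318.7])]
  cam [0.459 0.248 0.184]
scene2 [(0, [442.9, 425.3]), (0.01, [444.3, 423.1]), (0.019, [445.5, 421.0]), (0.03, [447.0, 418.5]), (0.05, [449.8, 413.8])]
  cam [0.894 0.271 0.825]
top2 [(0, [174.9, 202.1]), (0.01, [173.4, 200.7]), (0.019, [172.1, 199.5]), (0.03, [170.5, 197.9]), (0.05, [167.4, 195.0])]
  cam [ 0.194 -0.077  1.008]
shaft axis at grip (np.float64(320.3439401728103), np.float64(274.96544811211237)) top (np.float64(320.42621079639326), np.float64(284.0582996378615))
bar (np.float64(321.15291535372245), np.float64(86.7558863587926)) tip (np.float64(319.52653611645087), np.float64(511.91776306259413))
[102.92742911 145.30250608] [311.06963161 432.21095684]
```

View pics/w2c.png

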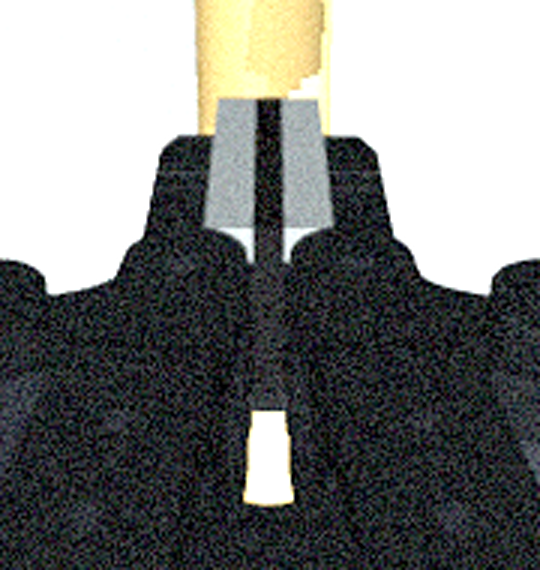

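View pics/s2c.png

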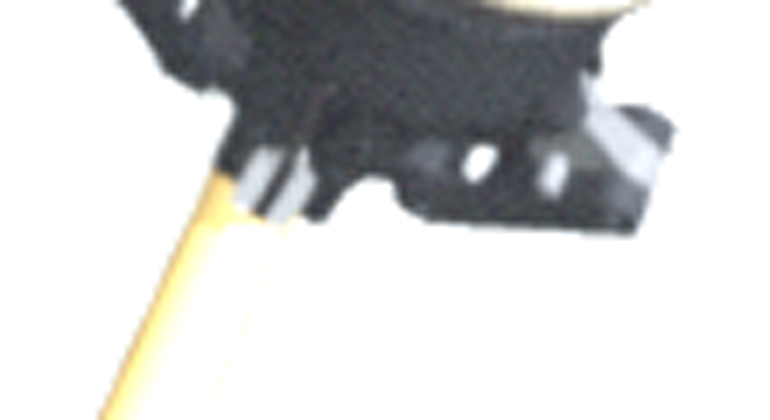

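```bash
python3 - <<'E'
from h import *
s=read_state();p=np.array(s['tcp_pos']);R=np.array(s['eef_rot'])
for n,e in(('wrist2',-.011),('scene2',.011)):
    c=load(n)
    for e2 in(e,0):print(n,e2,[ (d,np.round(w2px(c,p-R[:,0]*d+R[:,2]*e2),1).tolist()) for d in(0,.01,.019,.03,.04,.05)])
c=load('wrist2')
o=np.array([.528,.2575,.011]);u=np.array([np.cos(.1304),np.sin(.1304),0]);n=np.array([-u[1],u[0],0])
print([np.round(w2px(c,o-.085*u+k*n+np.array([0,0,.0])),1) for k in(-.035,.035)],[np.round(w2px(c,o-.074*u+k*n),1) for k in(-.011,.011)])
print(s)
E
```

```text
wrist2 -0.011 [(0, [320.3, 248.9]), (0.01, [320.4, 255.6]), (0.019, [320.5, 262.3]), (0.03, [320.6, 271.4]), (0.04, [320.7, 280.8]), (0.05, [320.8, 291.5])]
wrist2 0 [(0, [320.3, 269.9]), (0.01, [320.3, 277.6]), (0.019, [320.4, 285.3]), (0.03, [320.5, 295.7]), (0.04, [320.6, 306.5]), (0.05, [320.7, 318.7])]
scene2 0.011 [(0, [440.3, 431.1]), (0.01, [441.6, 429.0]), (0.019, [442.8, 427.0]), (0.03, [444.3, 424.5]), (0.04, [445.7, 422.2]), (0.05, [447.1, 419.8])]
scene2 0 [(0, [442.9, 425.3]), (0.01, [444.3, 423.1]), (0.019, [445.5, 421.0]), (0.03, [447.0, 418.5]), (0.04, [448.4, 416.2]), (0.05, [449.8, 413.8])]
[array([238. ,  86.8]), array([404. ,  87.2])] [array([295.3, 114.3]), array([346.5, 114.4])]
{'time_s': 3.95, 'joint_pos': array([ 2.60041332e+01,  2.81006717e+01, -7.45794569e+00,  5.44429552e+01,
       -6.22166189e-04,  1.84315329e+01]), 'dq': array([ 0.03571533,  0.05794914,  0.01792657, -0.04633962, -0.08489012,
       -0.01475569]), 'effort': array([-2.70750288e-04, -8.82193923e+01,  4.39510846e+01,  1.67572787e-03,
        1.61692028e-04, -1.70048168e-05]), 'tcp_pos': array([0.52778282, 0.25745975, 0.0048853 ]), 'eef_rot': array([[-1.99073793e-05, -1.31782361e-01,  9.91278674e-01],
       [-2.17932564e-05,  9.91278674e-01,  1.31782361e-01],
       [-1.00000000e+00, -1.89797489e-05, -2.26057274e-05]]), 'contact_force': array([0.02570757, 0.80309961, 0.26633839]), 'torque': array([-0.00237959, -0.04362036, -0.00037297]), 'opening': -0.00011331221458216135}
```

Both the wrist and scene views put the shut fingertips about 42 mm behind the reported TCP. That fits the shut fingers being clear above the shaft with no contact force, and it contradicts the stated tool frame. The dibber hasn't moved. I'll half open, go down in force-checked steps and look.

```bash
python3 -m inch '[[0,0,0,0],[0,0,0,0],[0,0,0,0],[0,0,0,0],[0,0,0,0],[0,0,0,0]]' 55 70; python3 - <<'E'
from h import *
c=snap('wrist','wrist3')
im=np.clip(c['img'].astype(float)*2,0,255).astype(np.uint8);cv2.imwrite('pics/w3.png',im[:,:,::-1])
s=read_state();p=np.array(s['tcp_pos']);R=np.array(s['eef_rot']);print(s['opening'])
h=s['opening']/2
for d in(0,.02,.03,.04,.05,.06):print(d,[np.round(w2px(c,p-R[:,0]*d-R[:,2]*.011+k*R[:,1]),1).tolist() for k in(-h,h)])
E
```

```text
time_s: 4.55
tcp_pos: [0.5278, 0.2575, 0.0049]
eef_rot: [[0.0, -0.132, 0.991], [-0.0, 0.991, 0.132], [-1.0, -0.0, 0.0]]
contact_force: [-0.6, 0.0, 0.0]
opening: 0.047
0.04694198735675266
0 [[272.4, 248.9], [368.3, 249.0]]
0.02 [[267.2, 263.1], [373.9, 263.1]]
0.03 [[264.0, 271.4], [377.2, 271.5]]
0.04 [[260.5, 280.9], [380.9, 280.9]]
0.05 [[256.5, 291.6], [385.1, 291.6]]
0.06 [[251.9, 303.9], [390.0, 303.9]]
```

View pics/w3.png

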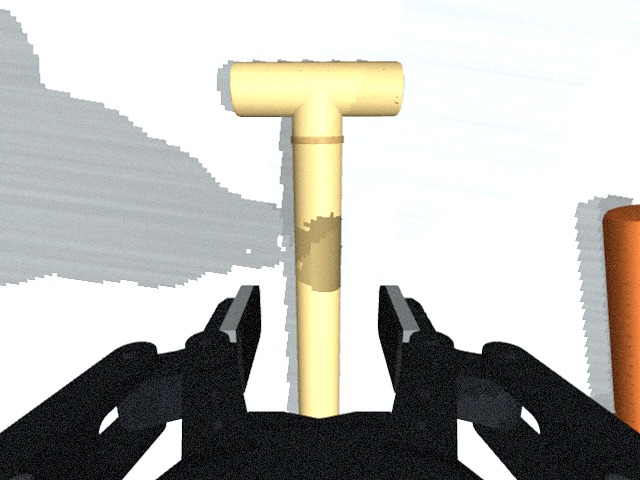

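With a 47 mm opening the tips are at row 287, inner faces at columns 260 and 378. That puts them 43 mm behind the TCP, so about 48 mm above the bench, straddling the shaft with nothing touching. I'll lower 3 cm and check again.

```bash
python3 -m inch '[[0.8,0,0,0],[0.8,0,0,0],[0.6,0,0,0],[0.4,0,0,0],[0.4,0,0,0],[0,0,0,0],[0,0,0,0]]'; python3 - <<'E'
from h import *
c=snap('wrist','wrist4')
im=np.clip(c['img'].astype(float)*2,0,255).astype(np.uint8);cv2.imwrite('pics/w4.png',im[:,:,::-1])
s=read_state();p=np.array(s['tcp_pos']);print(p,s['contact_force'])
print(w2px(c,(.4436,.2465,.011)),-c['world_to_cam'][:3,:3].T@c['world_to_cam'][:3,3])
E
```

```text
time_s: 5.3
tcp_pos: [0.5279, 0.2575, -0.025]
eef_rot: [[0.0, -0.132, 0.991], [0.0, 0.991, 0.132], [-1.0, 0.0, 0.0]]
contact_force: [-0.1, 0.3, -0.3]
opening: 0.047
[ 0.52795078  0.25751983 -0.02487623] [-0.37471556  0.38622655  0.46338326]
(np.float64(321.5677546322529), np.float64(78.47043747588242)) [0.45887517 0.24762978 0.15420512]
```

View pics/w4.png

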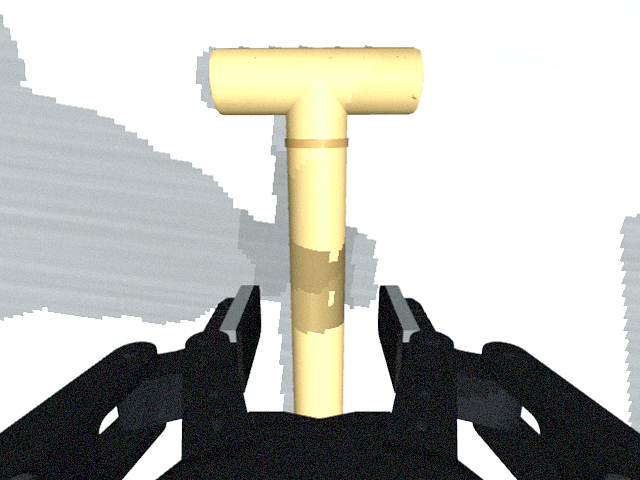

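The reported TCP is 25 mm below the bench with no contact, so the fingertips really are about 43 mm short of it. I'll go down another 1.1 cm gently.

```bash
python3 -m inch '[[0.3,0,0,0],[0.3,0,0,0],[0.3,0,0,0],[0,0,0,0]]' && python3 -m inch '[[0.1,0,0,0],[0.1,0,0,0],[0,0,0,0],[0,0,0,0]]'
```

```text
time_s: 5.75
tcp_pos: [0.5274, 0.2573, -0.0346]
eef_rot: [[-0.001, -0.132, 0.991], [-0.0, 0.991, 0.132], [-1.0, -0.0, -0.001]]
contact_force: [0.4, 0.6, 0.4]
opening: 0.047
time_s: 6.15
tcp_pos: [0.5278, 0.2575, -0.0361]
eef_rot: [[0.0, -0.132, 0.991], [0.0, 0.991, 0.132], [-1.0, 0.0, 0.0]]
contact_force: [0.1, -0.6, -0.3]
opening: 0.047
```

```bash
python3 -m inch '[[0,0,0,0],[0,0,0,0],[0,0,0,0],[0,0,0,0],[0,0,0,0],[0,0,0,0],[0,0,0,0]]' 0 80
```

```text
time_s: 6.85
tcp_pos: [0.5279, 0.2576, -0.0357]
eef_rot: [[0.0, -0.132, 0.991], [0.0, 0.991, 0.132], [-1.0, 0.0, 0.0]]
contact_force: [-1.8, -0.0, 6.2]
opening: 0.0188
```

```bash
python3 - <<'E'
from h import *
c=snap('wrist','wrist5');t=snap('scene','scene5')
im=np.clip(c['img'].astype(float)*2,0,255).astype(np.uint8)
b=cv2.resize(np.clip(t['img'][330:480,390:540].astype(float)*1.7,0,255).astype(np.uint8),(400,400),interpolation=cv2.INTER_CUBIC)
a=cv2.resize(im[200:450,195:445],(400,400),interpolation=cv2.INTER_CUBIC)
cv2.imwrite('pics/w5.png',np.hstack([a,b])[:,:,::-1])
s=read_state();print(s['contact_force'],s['opening'])
E
```

```text
[-1.71976987 -0.7707635   6.31200777] 0.01942533312443907
```

View pics/w5.png

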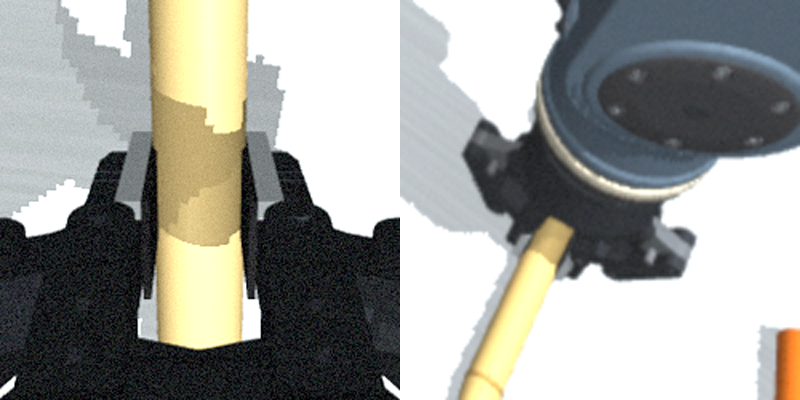

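The shaft is between the pads. I'll do a slow test lift.

```bash
python3 -m inch '[[-0.2,0,0,0],[-0.4,0,0,0],[-0.6,0,0,0],[-0.8,0,0,0],[-1,0,0,0],[-1,0,0,0],[0,0,0,0],[0,0,0,0]]'; python3 - <<'E'
from h import *
c=snap('wrist','wrist6');t=snap('scene','scene6')
im=np.clip(c['img'].astype(float)*2,0,255).astype(np.uint8)
b=cv2.resize(np.clip(t['img'][300:480,360:540].astype(float)*1.7,0,255).astype(np.uint8),(400,400),interpolation=cv2.INTER_CUBIC)
a=cv2.resize(im,(400,300),interpolation=cv2.INTER_CUBIC)
a=np.vstack([a,np.zeros((100,400,3),np.uint8)])
cv2.imwrite('pics/w6.png',np.hstack([a,b])[:,:,::-1]);cv2.imwrite('pics/w6f.png',im[:,:,::-1])
s=read_state();print(s['contact_force'],s['torque'],s['opening'])
E
```

```text
time_s: 7.75
tcp_pos: [0.528, 0.2576, 0.0042]
eef_rot: [[0.001, -0.132, 0.991], [0.0, 0.991, 0.132], [-1.0, 0.0, 0.001]]
contact_force: [0.4, -0.9, -2.2]
opening: 0.0192
[ 0.36174218  0.06231659 -1.08196576] [ 0.03400112  0.06923073 -0.03713428] 0.01904630820205392
```

View pics/w6.png

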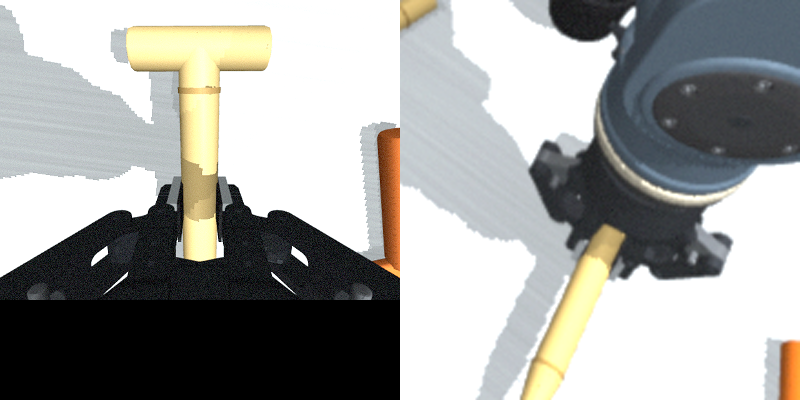

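```bash
python3 - <<'E'
from h import *
c=load('wrist6');s=read_state();p=np.array(s['tcp_pos']);R=np.array(s['eef_rot'])
for tilt in(-3,0,3):
  t=np.radians(tilt);a=R[:,2]*np.cos(t)+R[:,0]*np.sin(t)   # + = point down
  o=p-R[:,0]*.0462
  print(tilt,[np.round(w2px(c,o-a*.085+R[:,1]*k),1).tolist() for k in(-.035,.035)],'ring -74',np.round(w2px(c,o-a*.074),1))
im=load('wrist6')['img'];im=np.clip(im.astype(float)*1.5,0,255).astype(np.uint8)[20:320,180:460]
cv2.imwrite('pics/w6c.png',cv2.resize(im,None,fx=2,fy=2)[:,:,::-1])
E
```

```text
-3 [[215.7, 75.4], [425.5, 75.5]] ring -74 [320.6 110. ]
0 [[212.1, 73.3], [429.2, 73.4]] ring -74 [320.6 109.2]
3 [[208.3, 71.9], [433.1, 72.1]] ring -74 [320.7 109.1]
```

View pics/w6c.png

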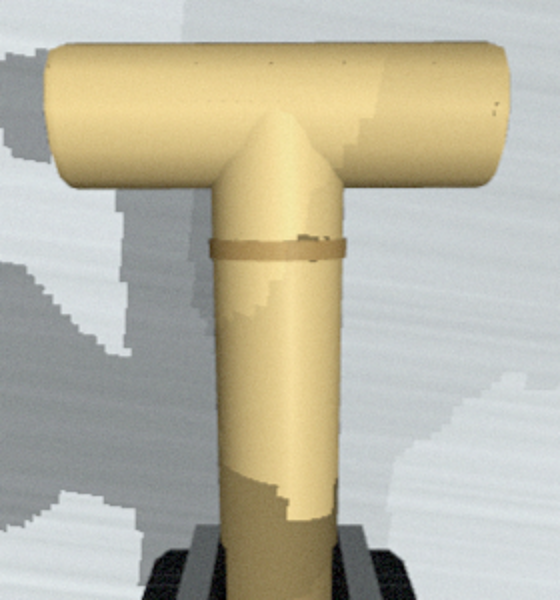

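The lift held: the bar centre sits at column 319, its size matches a level grip and the weight shows in the force. The shaft axis is about 46 mm behind the TCP. I'll raise it, then turn about 195° so the bar points towards the tray.

```bash
python3 -m inch '[[-2,0,0,0],[-3,0,0,0],[-3,0,0,0],[-3,0,0,0],[-2,0,0,0],[-1,0,0,0],[0,0,0,0]]' 0 100 && python3 -m inch '[[0,0,0,0.05],[0,0,0,0.1],[0,0,0,0.14],[0,0,0,0.14],[0,0,0,0.14],[0,0,0,0.14],[0,0,0,0.14],[0,0,0,0.14],[0,0,0,0.14],[0,0,0,0.14],[0,0,0,0.14],[0,0,0,0.14]]' && python3 -m inch '[[0,0,0,0.14],[0,0,0,0.14],[0,0,0,0.14],[0,0,0,0.14],[0,0,0,0.14],[0,0,0,0.14],[0,0,0,0.14],[0,0,0,0.14],[0,0,0,0.14],[0,0,0,0.14],[0,0,0,0.1],[0,0,0,0.05]]' && python3 -m inch '[[0,0,0,0.1],[0,0,0,0.1],[0,0,0,0.06],[0,0,0,0.04],[0,0,0,0],[0,0,0,0]]'; python3 - <<'E'
from h import *
s=read_state();R=np.array(s['eef_rot']);p=np.array(s['tcp_pos'])
print(np.degrees(np.arctan2(R[1,2],R[0,2])),s['joint_pos'],s['opening'])
d=np.array([.5657,-.2375])-p[:2];print('cm y,z',100*R[:2,1]@d,100*R[:2,2]@d)
E
```

```text
time_s: 8.55
tcp_pos: [0.5282, 0.2577, 0.1444]
eef_rot: [[0.001, -0.132, 0.991], [0.001, 0.991, 0.132], [-1.0, 0.0, 0.001]]
contact_force: [0.2, 0.3, -0.9]
opening: 0.0188
time_s: 9.75
tcp_pos: [0.5271, 0.2571, 0.142]
eef_rot: [[-0.002, 0.989, 0.147], [-0.001, 0.147, -0.989], [-1.0, -0.002, 0.001]]
contact_force: [-1.2, 0.1, -1.4]
opening: 0.0183
time_s: 10.95
tcp_pos: [0.5515, 0.1882, 0.1423]
eef_rot: [[-0.027, 0.287, -0.958], [0.057, -0.956, -0.288], [-0.998, -0.062, 0.009]]
contact_force: [0.9, 0.1, -1.7]
opening: 0.0184
time_s: 11.55
tcp_pos: [0.5649, 0.116, 0.1439]
eef_rot: [[-0.049, 0.122, -0.991], [0.119, -0.985, -0.127], [-0.992, -0.124, 0.034]]
contact_force: [0.3, 0.2, 0.0]
opening: 0.0179
-172.6931324040846 [  7.25040772  23.86405929   6.45736704  74.52391445   7.1211961
 179.94313328] 0.017894671034322438
cm y,z 34.819015547281126 4.409424114824928
```

Joint 6 reached its 180° limit at this base angle, so the arm drifted and tilted (tool x leans about 7°). I'll step towards the board, which frees joint 6, and see whether the commanded pose comes back.

```bash
python3 -m inch '[[0,3,0,0],[0,3,0,0],[0,0,0,0],[0,0,0,0]]'; python3 -c "
from h import *
s=read_state();print(s['joint_pos'])"
```

```text
time_s: 11.95
tcp_pos: [0.5723, 0.0571, 0.1368]
eef_rot: [[-0.048, 0.122, -0.991], [0.119, -0.985, -0.127], [-0.992, -0.124, 0.033]]
contact_force: [-0.1, -0.5, -1.0]
opening: 0.0186
[  1.46286878  24.53249228   6.41756814  74.50495887   6.90260316
 174.13373826]
```

The command rebased onto the tilted pose: roll of about 7° about the shaft, and the shaft point up about 2°. Before deciding, I'll look at the gripper's geometry and how the dibber sits.

```bash
python3 - <<'E'
from h import *
c=snap('wrist','wrist7');t=snap('scene','scene7')
im=np.clip(c['img'].astype(float)*2,0,255).astype(np.uint8);cv2.imwrite('pics/w7.png',im[:,:,::-1])
cv2.imwrite('pics/s7.png',cv2.resize(np.clip(t['img'][150:450,170:570].astype(float)*1.8,0,255).astype(np.uint8),(800,600),interpolation=cv2.INTER_CUBIC)[:,:,::-1])
s=read_state();p=np.array(s['tcp_pos']);R=np.array(s['eef_rot'])
print(-c['world_to_cam'][:3,:3].T@c['world_to_cam'][:3,3]-p, R.T@(-c['world_to_cam'][:3,:3].T@c['world_to_cam'][:3,3]-p))
print('cam axes in tool',np.round(c['world_to_cam'][:3,:3]@R,3))
E
```

```text
[ 0.07857316 -0.01374074  0.17520866] [-0.17918305  0.00142413 -0.07037064]
cam axes in tool [[ 0.     1.     0.   ]
 [ 0.276  0.    -0.961]
 [-0.961  0.    -0.276]]
```

View pics/w7.png

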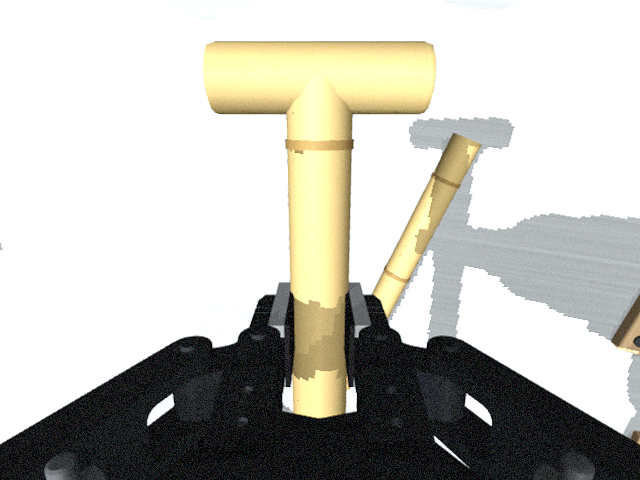

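View pics/s7.png

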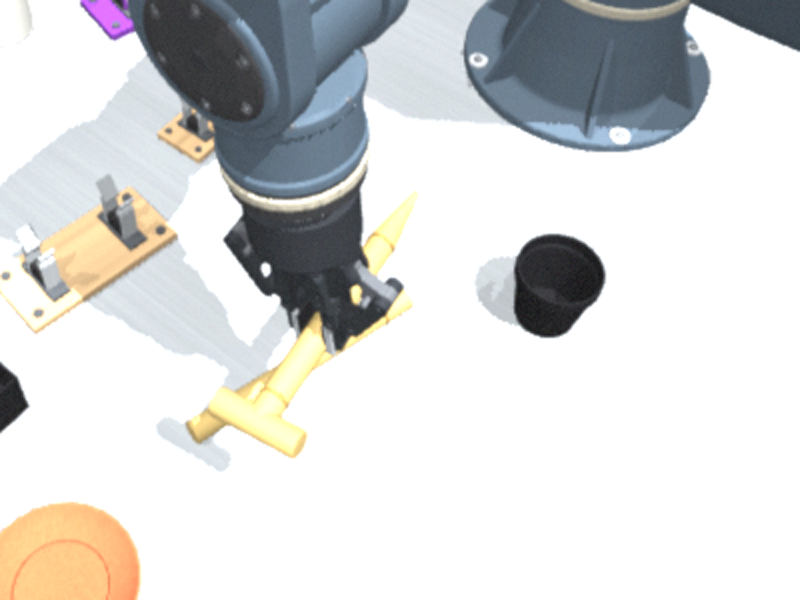

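```bash
python3 - <<'E'
from h import *
t=load('scene7');s=read_state();p=np.array(s['tcp_pos']);R=np.array(s['eef_rot'])
f=lambda q:(np.round((np.array(w2px(t,q))-[170,150])*2)).tolist()
for d in(.042,.046,.073,.09,.1,.11,.12,.13,.18): print(d,'axis',f(p-R[:,0]*d),'near',f(p-R[:,0]*d-R[:,2]*.04),'left/right',f(p-R[:,0]*d+R[:,1]*.04),f(p-R[:,0]*d-R[:,1]*.04))
print('bar',f(p-R[:,0]*.0462-R[:,2]*.085),'tip',f(p-R[:,0]*.0462+R[:,2]*.15))
E
```

```text
0.042 axis [320.0, 336.0] near [291.0, 378.0] left/right [274.0, 314.0] [368.0, 358.0]
0.046 axis [319.0, 333.0] near [290.0, 375.0] left/right [274.0, 311.0] [367.0, 355.0]
0.073 axis [316.0, 312.0] near [286.0, 354.0] left/right [269.0, 290.0] [366.0, 334.0]
0.09 axis [314.0, 298.0] near [284.0, 341.0] left/right [267.0, 276.0] [364.0, 321.0]
0.1 axis [313.0, 290.0] near [282.0, 333.0] left/right [265.0, 268.0] [364.0, 312.0]
0.11 axis [312.0, 281.0] near [280.0, 325.0] left/right [263.0, 259.0] [363.0, 304.0]
0.12 axis [310.0, 272.0] near [279.0, 316.0] left/right [261.0, 251.0] [362.0, 295.0]
0.13 axis [309.0, 264.0] near [277.0, 307.0] left/right [260.0, 242.0] [361.0, 286.0]
0.18 axis [302.0, 216.0] near [268.0, 261.0] left/right [250.0, 194.0] [357.0, 239.0]
bar [256.0, 425.0] tip [415.0, 194.0]
```

```bash
python3 - <<'E'
from h import *
t=load('scene7')
im=t['img'][220:340,270:390].astype(float);im=255*(np.clip(im/160,0,1))**.5
cv2.imwrite('pics/s7c.png',cv2.resize(im.astype(np.uint8),(600,600),interpolation=cv2.INTER_CUBIC)[:,:,::-1])
E
```

```text
(no output)
```

View pics/s7c.png

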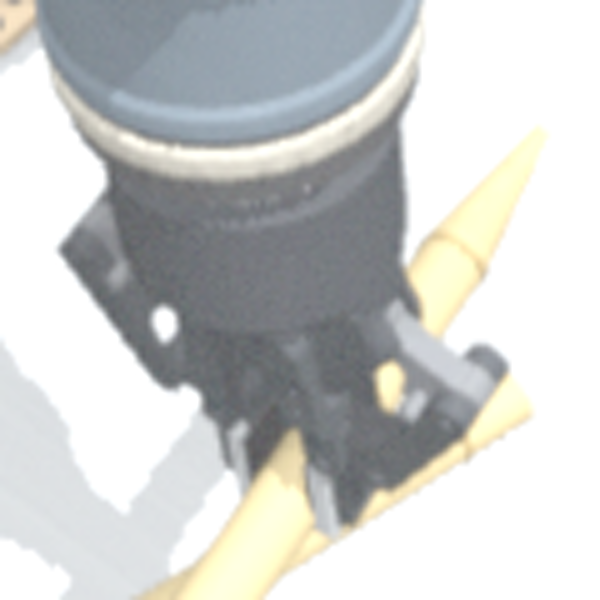

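The projected bar and tip match the picture, so the grip geometry is right, and the gripper body is well clear above (about 0.11 m). The 7° tilt is mostly roll about the shaft, which doesn't affect seating. The remaining pitch is under 0.07 rad. I'll accept it and compensate for it in the moves. Now I'll work out the transfer.

```bash
cat >> h.py <<'E'
BD=np.array([.5657,-.2375]);DAX=.0462
def rep(target_z=None,off=(0,0)):
    s=read_state();p=np.array(s['tcp_pos']);R=np.array(s['eef_rot']);o=p-R[:,0]*DAX
    print('tcp',np.round(p,4),'origin',np.round(o,4),'yaw tool z',np.round(np.degrees(np.arctan2(R[1,2],R[0,2])),2),'(want 172.4) tilts x,y,z zcomp',np.round(R[2],3),'op',round(float(s['opening']),4),'F',np.round(s['contact_force'],1))
    y=np.radians(-7.57);U=np.array([np.cos(y),np.sin(y)]);N=np.array([-U[1],U[0]])
    e=o[:2]-BD;print('board frame x,y mm',1000*e@U,1000*e@N)
    t=np.r_[BD+off[0]*U+off[1]*N,o[2] if target_z is None else target_z]
    print('tool shift cm',np.round(100*R.T@(t-o),3)); print('1cm down =',np.round(R.T@[0,0,-1],3))
    return s
E
python3 -c "
from h import *
print(rep(.16)['joint_pos'])"
```

```text
tcp [0.5723 0.0576 0.137 ] origin [0.5745 0.0521 0.1828] yaw tool z -172.66 (want 172.4) tilts x,y,z zcomp [-0.992 -0.124  0.033] op 0.0182 F [ 0.3  0.7 -0.2]
board frame x,y mm -29.414735727696765 288.2587213202305
tool shift cm [-1.139 28.693  4.497]
1cm down = [ 0.992  0.124 -0.033]
[  1.51746101  24.51744797   6.42569386  74.50988156   6.90585115
 174.13850424]
```

```bash
python3 -m inch '[[-0.1,1.5,0.2,0],[-0.1,2.7,0.4,0],[-0.1,3,0.5,0],[-0.1,3,0.5,0],[-0.1,3,0.5,0],[-0.1,3,0.5,0],[-0.1,3,0.5,0],[-0.1,3,0.5,0],[-0.1,3,0.4,0],[-0.1,2,0.3,0],[-0.1,1.5,0.2,0],[0,0,0,0]]' && python3 -m inch '[[0,0,0,0.06],[0,0,0,0.09],[0,0,0,0.07],[0,0,0,0.04],[0,0,0,0],[0,0,0,0],[0,0,0,0]]'; python3 -c "
from h import *
print(rep(.12)['joint_pos'])"
```

```text
time_s: 13.25
tcp_pos: [0.563, -0.2346, 0.1135]
eef_rot: [[-0.048, 0.12, -0.992], [0.119, -0.985, -0.125], [-0.992, -0.124, 0.033]]
contact_force: [0.5, -0.2, -0.0]
opening: 0.0187
time_s: 13.95
tcp_pos: [0.5632, -0.2329, 0.1138]
eef_rot: [[-0.048, -0.136, -0.99], [0.119, -0.984, 0.13], [-0.992, -0.111, 0.064]]
contact_force: [-0.6, 1.1, -1.5]
opening: 0.0188
tcp [ 0.5632 -0.2329  0.1138] origin [ 0.5654 -0.2384  0.1597] yaw tool z 172.53 (want 172.4) tilts x,y,z zcomp [-0.992 -0.111  0.064] op 0.0188 F [-0.6  1.1 -1.5]
board frame x,y mm -0.188764490037754 -0.8829461509664189
tool shift cm [ 3.942  0.354 -0.271]
1cm down = [ 0.992  0.111 -0.064]
[-25.34682715  32.33567482  15.38823861  78.49326019   4.98122985
 162.09161866]
```

It's over the seat, within about 1 mm by the numbers. I'll check that with the pictures.

```bash
python3 - <<'E'
from h import *
c=snap('wrist','wrist8');t=snap('scene','scene8')
im=np.clip(c['img'].astype(float)*1.7,0,255).astype(np.uint8)
s=read_state();p=np.array(s['tcp_pos']);R=np.array(s['eef_rot']);o=p-R[:,0]*DAX
b=t['img'].copy()
cv2.imwrite('pics/w8.png',im[:,:,::-1])
cv2.imwrite('pics/s8.png',cv2.resize(np.clip(b[160:400,120:420].astype(float)*1.5,0,255).astype(np.uint8),(750,600),interpolation=cv2.INTER_CUBIC)[:,:,::-1])
f=lambda q:np.round((np.array(w2px(t,q))-[120,160])*2.5).tolist()
print('bar',f(o-R[:,2]*.085),'tip',f(o+R[:,2]*.15))
E
```

```text
bar [98.0, 235.0] tip [368.0, 54.0]
```

View pics/w8.png

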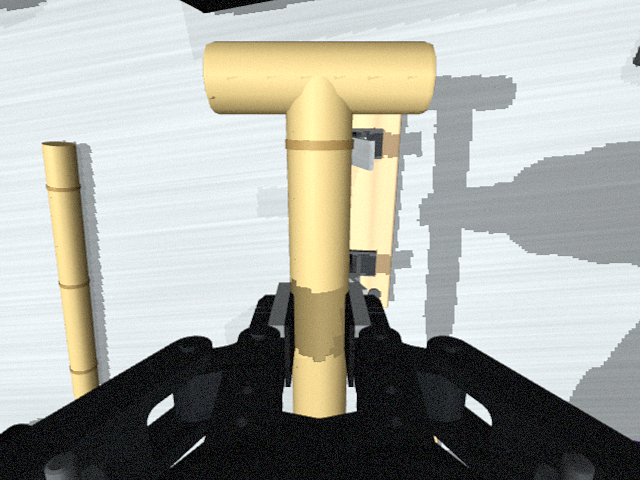

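View pics/s8.png

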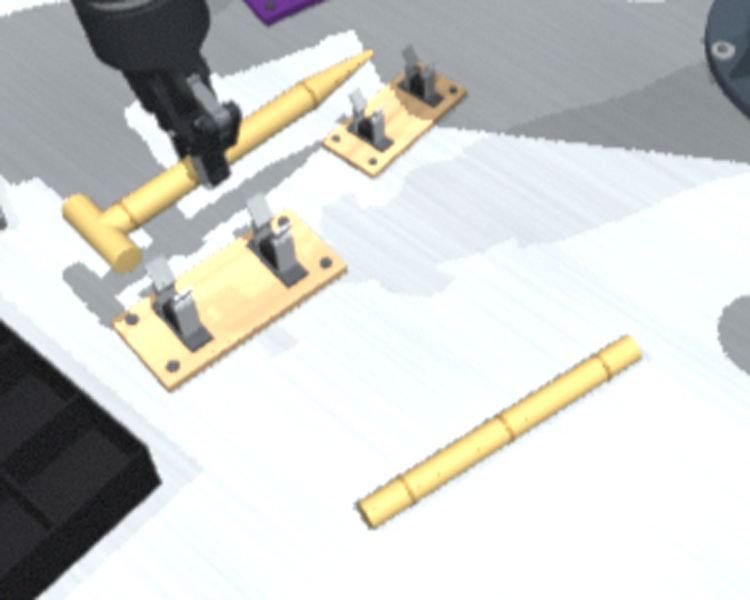

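Both views agree with the prediction (bar at (100,234), tip at (370,53), tip clear of the small board). I'll lower to just above the flares.

```bash
python3 -m inch '[[1,0.1,-0.07,0],[1.5,0.15,-0.1,0],[1.5,0.14,-0.1,0],[1,0.1,-0.07,0],[0.6,0.05,-0.04,0],[0.3,0.03,-0.02,0],[0,0,0,0],[0,0,0,0]]'; python3 - <<'E'
from h import *
rep(.10)
c=snap('wrist','wrist9');t=snap('scene','scene9');k=snap('top','top9')
BU=np.radians(-7.57);U=np.array([np.cos(BU),np.sin(BU)]);N=np.array([-U[1],U[0]])
P=lambda x,y,z:np.r_[BD+U*x+N*y,z]
im=np.clip(c['img'].astype(float)*1.7,0,255).astype(np.uint8)
b=np.clip(t['img'].astype(float)*1.5,0,255).astype(np.uint8)
for q in [P(a,w,.012) for a in(-.085,.085) for w in(-.04,.04)]:
    for I,cc in((im,c),(b,t)):
        a=w2px(cc,q);cv2.circle(I,(int(round(a[0])),int(round(a[1]))),1,(255,0,0),-1)
cv2.imwrite('pics/w9.png',im[:,:,::-1])
cv2.imwrite('pics/s9.png',cv2.resize(b[200:350,130:310],(720,600),interpolation=cv2.INTER_CUBIC)[:,:,::-1])
E
```

```text
time_s: 14.85
tcp_pos: [0.5637, -0.2325, 0.0548]
eef_rot: [[-0.048, -0.138, -0.989], [0.119, -0.984, 0.131], [-0.992, -0.111, 0.063]]
contact_force: [0.6, -0.9, -0.5]
opening: 0.0184
tcp [ 0.5637 -0.2325  0.0548] origin [ 0.5659 -0.238   0.1007] yaw tool z 172.44 (want 172.4) tilts x,y,z zcomp [-0.992 -0.111  0.063] op 0.0184 F [ 0.6 -0.9 -0.5]
board frame x,y mm 0.2622330419272007 -0.4844374879936228
tool shift cm [ 0.073 -0.041  0.022]
1cm down = [ 0.992  0.111 -0.063]
```

View pics/w9.png

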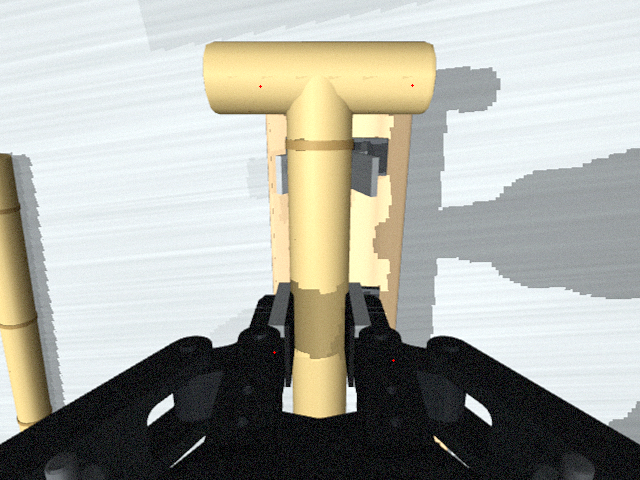

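View pics/s9.png

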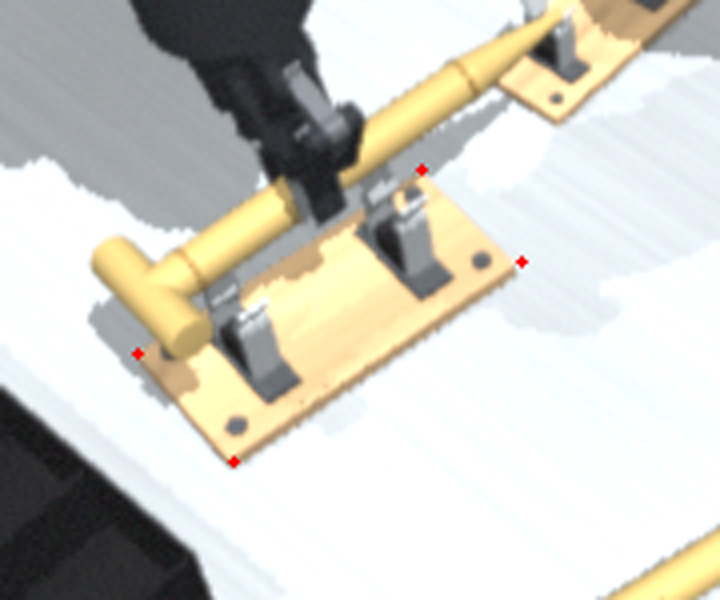

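Alignment is good: the shaft lies between both clips' flares. Pressing down in force-checked steps.

```bash
python3 -m inch '[[0.6,0.02,-0.03,0],[0.6,0.07,-0.04,0],[0.5,0.06,-0.03,0],[0.3,0.03,-0.02,0],[0,0,0,0]]' 0 90; python3 -m inch '[[0.3,0.03,-0.02,0],[0.3,0.03,-0.02,0],[0,0,0,0]]' ; python3 -c "
from h import *
rep(.045)"
```

```text
time_s: 15.5
tcp_pos: [0.563, -0.2318, 0.0336]
eef_rot: [[-0.049, -0.138, -0.989], [0.119, -0.984, 0.131], [-0.992, -0.112, 0.065]]
contact_force: [0.2, 0.8, -1.0]
opening: 0.0185
time_s: 15.8
tcp_pos: [0.5632, -0.2318, 0.0278]
eef_rot: [[-0.049, -0.138, -0.989], [0.119, -0.984, 0.131], [-0.992, -0.111, 0.064]]
contact_force: [0.1, -0.1, -0.1]
opening: 0.0187
tcp [ 0.5632 -0.2318  0.0278] origin [ 0.5655 -0.2373  0.0736] yaw tool z 172.44 (want 172.4) tilts x,y,z zcomp [-0.992 -0.111  0.064] op 0.0187 F [ 0.1 -0.1 -0.1]
board frame x,y mm -0.25718742883588536 0.17387876157806878
tool shift cm [ 2.835  0.336 -0.21 ]
1cm down = [ 0.992  0.111 -0.064]
```

```bash
python3 -m inch '[[0.3,0.03,-0.02,0],[0.3,0.03,-0.02,0],[0,0,0,0]]' ; python3 -m inch '[[0.3,0.03,-0.02,0],[0,0,0,0]]'; python3 -m inch '[[0.2,0.02,-0.01,0],[0.2,0.02,-0.01,0],[0,0,0,0]]' ; python3 -c "
from h import *
rep(.045)"
```

```text
time_s: 16.1
tcp_pos: [0.5632, -0.2319, 0.0217]
eef_rot: [[-0.049, -0.138, -0.989], [0.119, -0.984, 0.131], [-0.992, -0.111, 0.064]]
contact_force: [0.9, -1.4, -0.2]
opening: 0.0184
time_s: 16.3
tcp_pos: [0.5637, -0.2321, 0.0192]
eef_rot: [[-0.048, -0.138, -0.989], [0.118, -0.984, 0.132], [-0.992, -0.111, 0.063]]
contact_force: [0.2, -3.6, 2.9]
opening: 0.0184
time_s: 16.6
tcp_pos: [0.5641, -0.2319, 0.0158]
eef_rot: [[-0.046, -0.138, -0.989], [0.119, -0.984, 0.131], [-0.992, -0.111, 0.062]]
contact_force: [0.2, -2.0, 7.1]
opening: 0.0184
tcp [ 0.5641 -0.2319  0.0158] origin [ 0.5663 -0.2374  0.0616] yaw tool z 172.44 (want 172.4) tilts x,y,z zcomp [-0.992 -0.111  0.062] op 0.0184 F [ 0.2 -2.   7.1]
board frame x,y mm 0.5546402085853389 0.21284819122557436
tool shift cm [ 1.647  0.206 -0.048]
1cm down = [ 0.992  0.111 -0.062]
```

```bash
python3 -m inch '[[0.2,0.02,-0.01,0],[0.2,0.02,-0.01,0],[0,0,0,0]]' ; python3 -m inch '[[0.2,0.02,-0.01,0],[0.2,0.02,-0.01,0],[0,0,0,0]]';  python3 -m inch '[[0.2,0.02,-0.01,0],[0.2,0.02,-0.01,0],[0,0,0,0]]' ; python3 -c "
from h import *
rep(.045)"
```

```text
time_s: 16.9
tcp_pos: [0.5645, -0.2319, 0.0122]
eef_rot: [[-0.046, -0.137, -0.989], [0.118, -0.984, 0.131], [-0.992, -0.111, 0.061]]
contact_force: [1.8, -0.6, 9.6]
opening: 0.0189
time_s: 17.2
tcp_pos: [0.5641, -0.2318, 0.0076]
eef_rot: [[-0.047, -0.138, -0.989], [0.119, -0.984, 0.131], [-0.992, -0.111, 0.062]]
contact_force: [2.7, -1.7, 4.9]
opening: 0.0185
time_s: 17.5
tcp_pos: [0.5632, -0.2315, 0.0027]
eef_rot: [[-0.048, -0.138, -0.989], [0.119, -0.984, 0.131], [-0.992, -0.111, 0.064]]
contact_force: [3.1, -2.1, -4.1]
opening: 0.0184
tcp [ 0.5632 -0.2315  0.0027] origin [ 0.5655 -0.237   0.0485] yaw tool z 172.44 (want 172.4) tilts x,y,z zcomp [-0.992 -0.111  0.064] op 0.0184 F [ 3.1 -2.1 -4.1]
board frame x,y mm -0.2924623069718325 0.42444698780431983
tool shift cm [ 0.339  0.081 -0.051]
1cm down = [ 0.992  0.111 -0.064]
```

The force peaked at about 10 N and then turned negative, so the clips are now pulling the shaft in. I'll press on to the pads.

```bash
python3 -m inch '[[0.15,0.02,-0.01,0],[0.15,0.02,-0.01,0],[0,0,0,0]]' ; python3 -m inch '[[0.15,0.02,-0.01,0],[0,0,0,0]]';  python3 -m inch '[[0.15,0.02,-0.01,0],[0,0,0,0]]' ; python3 -c "
from h import *
rep(.045)"
```

```text
time_s: 17.8
tcp_pos: [0.5628, -0.2314, -0.0001]
eef_rot: [[-0.049, -0.138, -0.989], [0.119, -0.984, 0.131], [-0.992, -0.112, 0.065]]
contact_force: [-3.7, -1.7, 3.8]
opening: 0.0189
time_s: 18.0
tcp_pos: [0.5626, -0.2314, -0.0013]
eef_rot: [[-0.049, -0.138, -0.989], [0.119, -0.984, 0.131], [-0.992, -0.112, 0.065]]
contact_force: [-7.7, 0.5, 7.5]
opening: 0.0187
time_s: 18.2
tcp_pos: [0.5627, -0.2314, -0.0015]
eef_rot: [[-0.048, -0.138, -0.989], [0.119, -0.984, 0.131], [-0.992, -0.112, 0.064]]
contact_force: [-13.6, 3.9, 27.6]
opening: 0.0189
tcp [ 0.5627 -0.2314 -0.0015] origin [ 0.5649 -0.2369  0.0443] yaw tool z 172.44 (want 172.4) tilts x,y,z zcomp [-0.992 -0.112  0.064] op 0.0189 F [-13.6   3.9  27.6]
board frame x,y mm -0.8651636712307713 0.44190302457853753
tool shift cm [-0.082  0.035 -0.082]
1cm down = [ 0.992  0.112 -0.064]
```

It's on the pads: 27.6 N with the axis at about 44 mm. I'll check the picture before releasing.

```bash
python3 - <<'E'
from h import *
c=snap('wrist','wrist10');t=snap('scene','scene10')
im=np.clip(c['img'].astype(float)*1.7,0,255).astype(np.uint8)
b=np.clip(t['img'].astype(float)*1.5,0,255).astype(np.uint8)
cv2.imwrite('pics/w10.png',np.hstack([cv2.resize(im,(400,300)),cv2.resize(b[200:350,130:330],(400,300),interpolation=cv2.INTER_CUBIC)])[:,:,::-1])
E
```

```text
(no output)
```

View pics/w10.png

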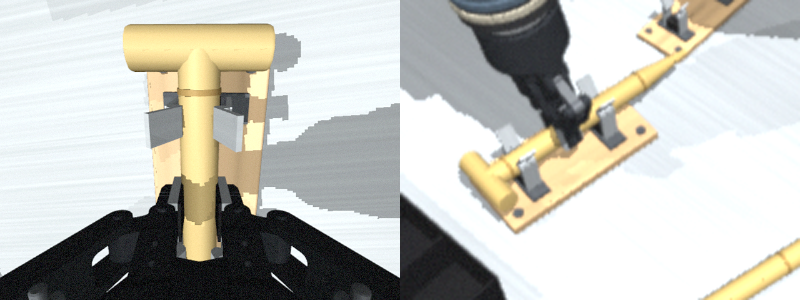

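The shaft is down between the jaws of both clips. Letting go and backing off straight up.

```bash
python3 -m inch '[[0,0,0,0],[0,0,0,0],[0,0,0,0],[0,0,0,0],[0,0,0,0],[0,0,0,0]]' 60; python3 -m inch '[[-0.5,-0.05,0.03,0],[-1,-0.11,0.06,0],[-2,-0.2,0.13,0],[-3,-0.3,0.2,0],[-3,-0.3,0.2,0],[-3,-0.3,0.2,0],[0,0,0,0]]'; python3 - <<'E'
from h import *
c=snap('wrist','wrist11');t=snap('scene','scene11');k=snap('top','top11')
im=np.clip(c['img'].astype(float)*1.7,0,255).astype(np.uint8);cv2.imwrite('pics/w11.png',im[:,:,::-1])
b=np.clip(t['img'].astype(float)*1.5,0,255).astype(np.uint8);cv2.imwrite('pics/s11.png',cv2.resize(b[200:350,130:330],(800,600),interpolation=cv2.INTER_CUBIC)[:,:,::-1])
E
```

```text
time_s: 18.9
tcp_pos: [0.5632, -0.2317, -0.0031]
eef_rot: [[-0.048, -0.138, -0.989], [0.119, -0.984, 0.131], [-0.992, -0.111, 0.064]]
contact_force: [0.2, -1.1, -0.2]
opening: 0.0512
time_s: 19.6
tcp_pos: [0.5648, -0.234, 0.128]
eef_rot: [[-0.042, -0.137, -0.99], [0.116, -0.985, 0.132], [-0.992, -0.109, 0.057]]
contact_force: [-0.4, -0.1, -0.3]
opening: 0.0511
```

View pics/w11.png

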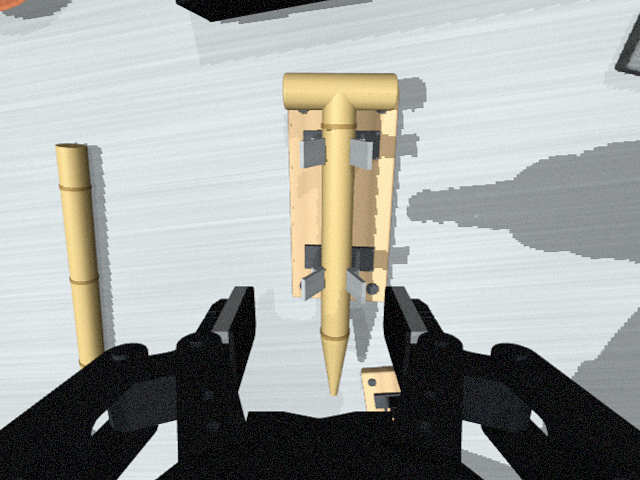

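View pics/s11.png

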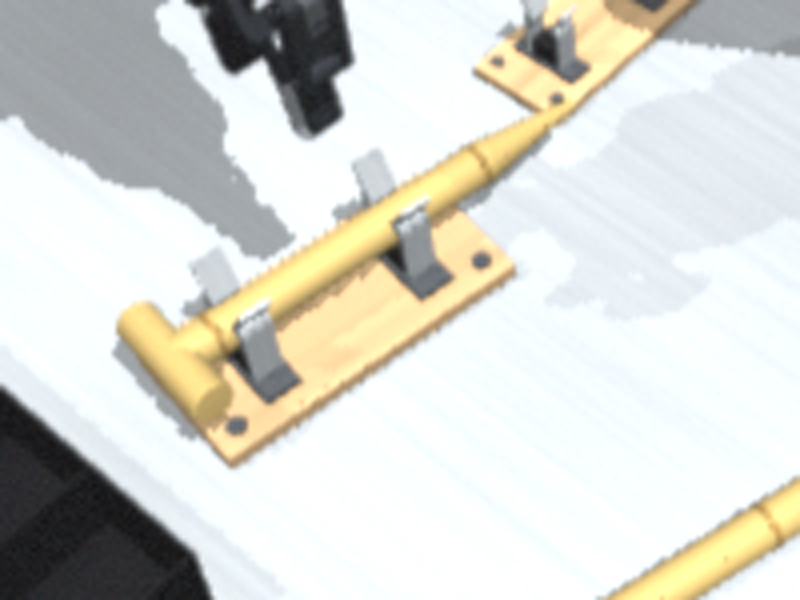

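Both clips look engaged and the dibber is free of the fingers. To check its height I'll triangulate the tip and bar from the scene and wrist views.

```bash
python3 - <<'E'
from h import *
t=load('scene11');w=load('wrist11')
g=lambda im,x,y,r,k:cv2.resize(np.clip(im[y:y+r,x:x+r].astype(float)*1.7,0,255).astype(np.uint8),(k,k),interpolation=cv2.INTER_CUBIC)
a=np.hstack([g(t['img'],255,210,30,400),g(t['img'],155,270,40,400)])
h=np.vstack([a[:300],np.hstack([g(w['img'],320,375,30,300),np.zeros((300,500,3),np.uint8)])])
a2=np.hstack([g(t['img'],255,210,30,400),g(w['img'],320,370,30,400)])
cv2.imwrite('pics/tip11.png',a2[:,:,::-1]);cv2.imwrite('pics/bar11.png',np.hstack([g(t['img'],155,270,40,400),g(w['img'],275,30,130,400)])[:,:,::-1])
E
```

```text
(no output)
```

View pics/tip11.png

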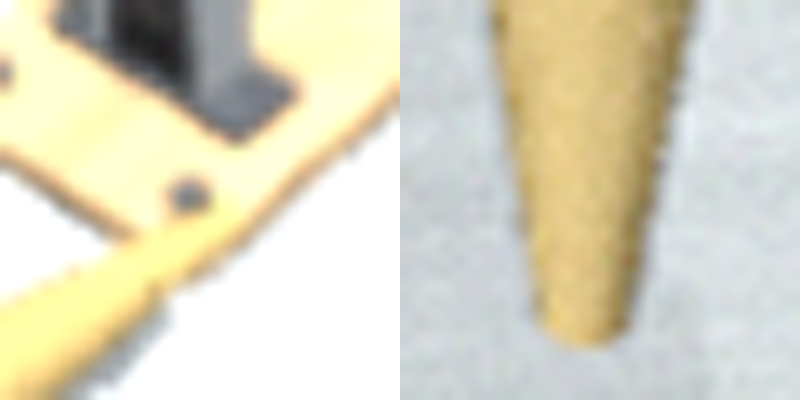

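View pics/bar11.png

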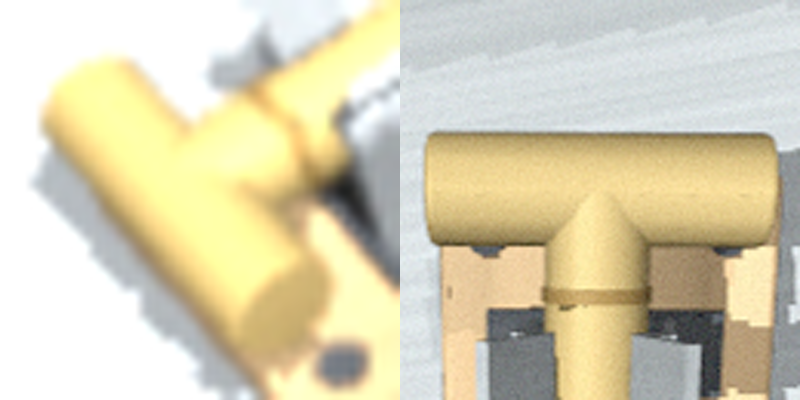

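```bash
python3 - <<'E'
from h import *
from scipy.spatial.transform import Rotation as Ro
from scipy.optimize import least_squares
t=load('scene11');w=load('wrist11')
BU=np.radians(-7.57)
def cyl(o,a,r,x0,x1,n=15,r1=None):
    b=np.cross(a,[0,0,1]);b/=np.linalg.norm(b);d=np.cross(a,b);th=np.linspace(0,2*np.pi,48)
    return np.vstack([o+a*x+(r+( (r1-r)*(x-x0)/(x1-x0) if r1 is not None else 0))*(np.outer(np.cos(th),b)+np.outer(np.sin(th),d)) for x in np.linspace(x0,x1,n)])
def draw(im,c,z,pitch,dx=0,dy=0,yaw=0):
    y=BU+np.pi+yaw; a=np.array([np.cos(y)*np.cos(pitch),np.sin(y)*np.cos(pitch),np.sin(pitch)]);s=np.array([-np.sin(y),np.cos(y),0])
    U=np.array([np.cos(BU),np.sin(BU),0]);N=np.array([-U[1],U[0],0])
    o=np.r_[BD,z]+dx*U+dy*N
    m=np.zeros(im.shape[:2],np.uint8)
    for pts in(cyl(o,a,.011,-.085,.095),cyl(o,a,.011,.095,.15,r1=.003),cyl(o-.085*a,s,.011,-.035,.035)):
        q=np.array([w2px(c,p) for p in pts]);cv2.fillConvexPoly(m,np.round(cv2.convexHull(q.astype(np.float32))*16).astype(np.int32),255,shift=4)
    return m
def over(c,z,col,f,x,y,wd,ht,k):
    im=np.clip(c['img'].astype(float)*1.4,0,255).astype(np.uint8)
    im=cv2.resize(im[y:y+ht,x:x+wd],None,fx=k,fy=k,interpolation=cv2.INTER_CUBIC)
    for zz,cc in((z,col),):
        m=draw(c['img'],c,zz,f);m=cv2.resize(m[y:y+ht,x:x+wd],None,fx=k,fy=k,interpolation=cv2.INTER_LINEAR)
        cs,_=cv2.findContours((m>127).astype(np.uint8),cv2.RETR_EXTERNAL,cv2.CHAIN_APPROX_NONE);cv2.drawContours(im,cs,-1,cc,1)
    return im
A=[over(t,z,(255,0,0),0,145,215,150,100,2.6) for z in(.045,.053)]
B=[over(w,z,(255,0,0),0,270,60,140,345,.0+.95) for z in(.045,.053)]
h=np.zeros((600,800,3),np.uint8)
h[:260,:390]=A[0][:260,:390];h[270:530,:390]=A[1][:260,:390]
for i in(0,1):
    q=B[i];h[:q.shape[0],400+i*200:400+i*200+q.shape[1]]=q
cv2.imwrite('pics/fit11.png',h[:,:,::-1])
E
```

```text
(no output)
```

View pics/fit11.png

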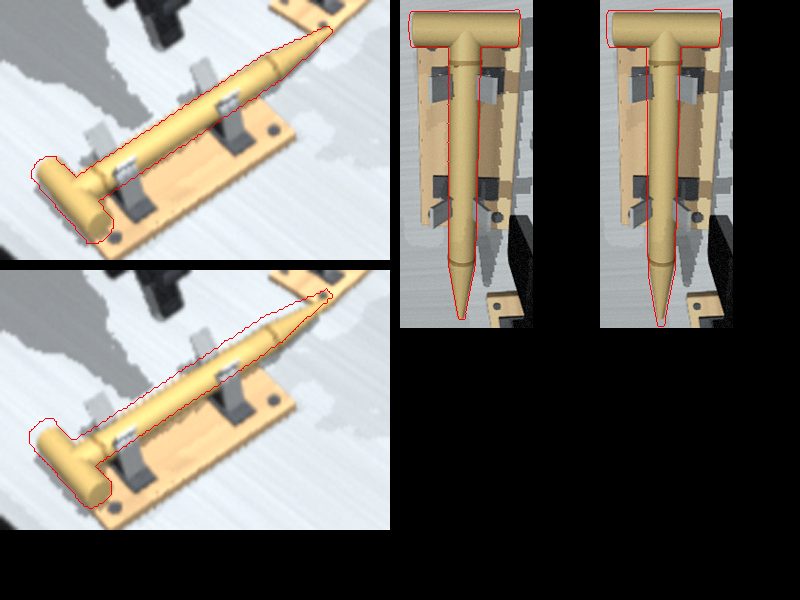

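In the scene view the outline for a level shaft at 45 mm fits along its whole length, and the 53 mm outline clearly doesn't. I'll check the cane last, then hand in.

```bash
python3 - <<'E'
from h import *
a=load('scene0')['img'];b=load('scene11')['img']
sl=(slice(290,375),slice(255,385))
def c(i):
    h=cv2.cvtColor(i[sl],cv2.COLOR_RGB2HSV);m=((h[...,0]>12)&(h[...,0]<32)&(h[...,1]>80)).astype(np.uint8);M=cv2.moments(m,True);return M['m00'],M['m10']/M['m00'],M['m01']/M['m00']
print('cane area, centroid',c(a),c(b))
s=read_state();print(s['time_s'],s['contact_force'],s['opening'])
hand_in()
E
```

```text
cane area, centroid (1454.0, 63.64442916093535, 42.54264099037139) (1455.0, 63.65360824742268, 42.541580756013744)
19.75 [-0.9126542   0.1042817  -0.65189298] 0.05129580804012399
the job is handed in; nothing more can be done
```

I picked up the dibber, pressed it into both clips of the larger plywood board and let go, then handed in at about 19.8 s. It sits reversed, with the bar towards the tray, because the point would have hit the tray the other way round.

**Last checks**
- **Pressing:** the force rose to about 10 N, then went negative as the shaft snapped in. It reached 27.6 N on the pads, with the axis about 44 mm up.
- **Seating:** after release, the outline of a level shaft at 45 mm matched the scene picture along the whole length; a 53 mm outline clearly did not. The grip pose put the origin within about 1 mm of the seat both along and across the board.
- **Cane:** it had not moved in the scene camera (centroid shift under 0.02 px).
- **Robot:** it was clear of everything with no contact force beyond sensor noise (about 1 N).

**What failed or disagreed**
- **Fingertips:** they stood about 42 mm short of the reported TCP, unlike the description, so the first grasp closed above the shaft without touching it. I re-measured in the wrist and scene pictures, and the second grasp held.
- **Joint 6 limit:** it reached 180° during the turn, leaving the tool about 7° tilted for the rest of the job. I compensated for this in the moves.
- **Opening reading:** it showed about 19 mm on the 22 mm shaft.
- **Peak force:** the highest reading while snapping in was about 10 N, below the expected 17 N. I only read it every few rows, and the tilt meant the bar-end clip was probably taken first.

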